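# Fit the upper tier of the shoe-polish caddy over its studs

## Task

Pick up the loose round green tier by its handle and fit it on the lower caddy: set it on the three studs, turn it until all three holes line up, and slide it down until it lies fully home on the grey plate, then let go. Work gently, never pressing harder than about three kilograms' weight, so that the plastic does not crack, and leave the other things on the bench where they are.

Things in the scene. Friction and masses are not known exactly. Their poses are not given: they have to be found in the camera images.
- tier: upper caddy tier: a round green plastic tray 180 mm across, rim 26 mm high, floor 6 mm thick, 0.2 to 0.45 kg, loose on the bench. Origin at the centre of its underside, z up. Three round 13 mm holes go through the floor, each in a white square patch, 50 mm from the tray's axis, at 0, 120 and 240 degrees from its x
- tier_grip (a point): centre of the tier's black handle bar, 66 mm above the tier's underside, on its axis. The bar runs 72 mm along the tier's x and is 14 mm wide (y) and 14 mm high; it stands on two legs 60 mm apart, with 53 mm of free height beneath it; pinch it across its width from above
- tier_base (a point): centre of the tier's underside, axes as the tier's
- caddy: lower caddy tier: a round green plastic drum 184 mm across, screwed down to the bench, its rim 44 mm high, topped by a grey round plate 140 mm across that carries three upright brass studs. The plate sits on a stiff swivel (about 3 N m; the light rub of the turning tier does not drag it). Origin at the underside's centre, z up
- seat (a point): centre of the grey plate's upper face, on the drum's axis, 50 mm above the bench; axes as the drum's, not turned with the studs. The tier is home when its underside lies on this face
- stud_tops (a point): point on the drum's axis level with the stud tops, 20 mm above seat, axes as the drum's. Studs: 10 mm thick, 50 mm from the axis, at 0, 120 and 240 degrees from the drum's x, all shifted alike by an unmeasured angle of up to 43 degrees either way. The tier drops over them only within about 3 degrees of alignment; elsewhere its floor rides on the stud tops
- tin: round aluminium polish tin, 63 mm across, 24 mm high (bystander); origin under its centre
- jar: small amber glass jar with a black screw-top lid, 48 mm across, 62 mm high (bystander); origin under its centre
- tin2: round polish tin with a red lid, 59 mm across, 23 mm high (bystander); origin under its centre
- dauber: upright polish dauber with a wooden knob, 40 mm across, 70 mm high (bystander); origin under its centre
- brush: suede brush lying bristles down, wooden back, blue nylon bristles, 125 x 42 x 34 mm, long along its x (bystander); origin under its centre
- horn: wooden shoe horn lying flat along its x, about 163 x 38 x 9 mm (bystander); origin on the bench under its middle
Not all that is in view belongs to the job. What is shaped like the caddy but purple is not meant.

How it is judged:
By the outcome, as a careful person would: the job done as asked, in the order asked, and still so for the second after the job is handed in, with the robot touching nothing.
It also fails if it takes over 67 s, if anything falls off the work surface, if the arm or the gripper's body presses on something with over 40 N, if the wrist force passes 120 N, or if a joint passes its speed limit or range.

## Robot

A 6-joint arm with a two-finger parallel gripper is mounted at the origin on the work surface. World frame = base frame: x ahead of the robot, y to its left, z up, the work surface at z = 0. Lengths are in m, angles in degrees, forces in N, time in s.
With the tool pointing down it reaches from about 0.325 to 0.85 m from the base axis. Payload 4.4 kg.
Tool frame: the origin (TCP) lies at the very end of the fingers, on their centre line; the grasp point (between the pads) lies 19 mm behind it (ctrl.grasp_offset is the distance from the TCP to the grasp point, in m); z points along the fingers, y is the line along which they close (so a half turn about z gives the same grasp; the last joint's range is limited). The gripper opens to 94 mm and grips with 3 to 60 N. Pads are 16 mm wide; open, the fingers measure 119 mm over their backs; the gripper's body (75 mm by 177 mm) begins 78 mm behind the grasp point.
Start: joints at [65.69, 11.837, 88.321, -0, 79.842, -8.623], TCP at [0.155, 0.554, 0.205] pointing down, gripper open.
Joint ranges: [-156.59, 156.59], [-49.26, 127.26], [12.9, 141.05], [-63.56, 243.56], [4.71, 150.69], [-161.64, 161.64]. Speed limits (degrees/s): [159.86, 159.86, 180, 180, 180, 180].

## Interface

Orientations are given as [roll, pitch, yaw] about the fixed x, y, z axes, in that order (R = Rz(yaw) Ry(pitch) Rx(roll)).
In Python, from workcell import ctrl gives the robot as it stands.
- The arm moves only by the tool arm_command, never from a script. Its arguments are lists of equal length, an entry for each row: "offset": the shift along the tool's x, y, z in cm, a list of three; "delta_rot": the turn, a rotation vector about the tool's x, y, z in degrees, a list of three; "grip": the closure in counts, from 0 (fully open) to 255 (shut). A call has 1 to 20 rows; each row is the pose to reach, as a shift and turn from the pose commanded when the call began, along the tool's axes at that moment; what a row does not reach only later rows make up. A row lasts 1/12 s, in which the tool goes at most 41.7 mm and 7.16 degrees, less where a joint would pass 70% of its speed; a pose out of reach is approached as far as the arm can. A call with a gripper value outside its range is refused whole. The fingers move at their own pace and stop on an object; "squeeze" is the grip in N (left out, the last holds). Time passes only in rows, so rows that repeat a pose let the fingers close. It gives the time, the measured TCP pose, the force, the opening and the grip force at its end, in the units of the state.
- ctrl.sense(): the state, without advancing time (a new reading comes with each control period).
- ctrl.camera(name): name is "scene" or "top" or "wrist"; returns the picture (480x640x3 uint8, red, green, blue); there is no depth.
- ctrl.camera_info(name): a dict with "K" (3x3 intrinsics, pixels), "k1" (the pictures are not rectified: a ray, as slopes to the right and down, at radius r is drawn at 1 + k1 r^2 times it, then the intrinsics apply), "R" (3x3) and "t" (3): a world point X has camera coordinates R X + t. Camera axes: x right, y down, z forward; pixel columns grow to the right and rows downward; lengths in m; the calibration is good to about 2 mm. A picture is of the moment at which its call begins: read the wrist's pose just before it. camera_info takes no time and is no camera call; for the wrist camera it gives the pose at the moment of the call.
- ctrl.sign_off(): hands the job in; it is judged then, once.
Trained networks look in the newest picture that a camera, given by its name, has taken for a name from the list of things; names that differ only in an ending like _2 or _b are one class to them, and where a whole thing is asked for, a point or a joint stands for the part that bears it (a point fixed in the world has none). Each returns a list of dicts, best first, with "conf" (0 to 1); they miss things now and then, are a little off and sometimes report something else, mostly with a low value. They report only what shows in the picture. A call takes as long as a camera call. They do not tell look-alikes from the thing itself.
- ctrl.look_for(target, camera): "rect" ([left, top, width, height] in pixels, round what is visible of it).
The state is a dict: "clock": time; "joint_pos": joint angles; "qd": joint speeds; "joint_efforts": joint torques, N m; "tool_pos": TCP position; "eef_rot": TCP orientation; "contact_force": force on the tool from outside, world axes, zero at the start; "ft_torque": the same for the moment, N m; "width": opening from 0.0 (shut) to 1.0 (fully open); "finger_force": force on a finger pad.
Only numpy, scipy, OpenCV 4.12 (cv2) and the standard library are available. Lean on these libraries where they do the work, as an engineer would, in place of code of your own. Each camera call takes 0.05 s, during which the arm holds its last target. There are 200 camera calls.

## Working session

There is one attempt and no reset: what is moved stays moved. The work goes in short steps, Python scripts to look and compute and a tool call to move; the robot and the scene stay as the last step left them, time stands still between calls to the robot, and variables do not carry over. Pictures are saved under pics/ and viewed, at most 10 in all, crops included, and the job is handed in when it is done.

Besides the shell and the picture viewer there is one more tool, called after "Request:" by a JSON object that holds its "api" and its "payload", one argument or row to a line. arm_command: Moves the arm, as the interface text tells. Its arguments: {"type":"object","properties":{"offset":{"type":"array"},"delta_rot":{"type":"array"},"grip":{"type":"array"},"squeeze":{"type":"number"}},"required":["offset","delta_rot","grip"]}

```bash
mkdir -p pics; ls
python3 - <<'E'
from workcell import ctrl
import cv2
for n in("scene","top"):
    im=ctrl.camera(n); cv2.imwrite(f"pics/{n}0.png",im[:,:,::-1])
    for t in("tier","caddy","tier_grip"):
        print(n,t,[(d['rect'],round(d['conf'],2)) for d in ctrl.look_for(t,n)])
    i=ctrl.camera_info(n);print(i)
print(ctrl.sense(),ctrl.grasp_offset)
E
```

```text
pics
scene tier [([242.6, 190.0, 67.0, 47.0], 0.7)]
scene caddy [([328.9, 284.2, 116.0, 85.4], 0.97), ([464.0, 260.4, 113.6, 72.2], 0.67), ([242.9, 187.9, 65.5, 48.5], 0.32)]
scene tier_grip [([243.8, 186.5, 64.0, 48.9], 0.71), ([188.9, 179.0, 47.1, 24.4], 0.16)]
{'K': array([[509.76780824,   0.        , 314.88016891],
       [  0.        , 509.76780824, 234.24540662],
       [  0.        ,   0.        ,   1.        ]]), 'k1': 0.023262274319852075, 'R': array([[-0.78015756,  0.62526796,  0.01985361],
       [ 0.33113688,  0.4396746 , -0.83488599],
       [-0.53075659, -0.64476835, -0.55006474]]), 't': array([ 0.44246796, -0.1050618 ,  1.45549575])}
top tier [([380.5, 223.0, 59.2, 63.6], 0.62), ([350.2, 159.8, 17.8, 24.5], 0.39)]
top caddy [([210.6, 197.9, 73.6, 60.8], 0.9), ([168.3, 295.7, 71.9, 67.0], 0.83)]
top tier_grip [([379.8, 224.4, 59.7, 58.9], 0.82)]
{'K': array([[471.34443851,   0.        , 320.52223697],
       [  0.        , 471.34443851, 237.72047482],
       [  0.        ,   0.        ,   1.        ]]), 'k1': 0.017694552890946822, 'R': array([[-0.00978156, -0.99992628, 
[... 153 characters left out ...]
2901 ])}
{'clock': 0.4, 'joint_pos': array([ 6.56898633e+01,  1.18446683e+01,  8.83345609e+01, -1.32586583e-05,
        7.98425500e+01, -8.62197885e+00]), 'qd': array([ 0.04210921, -0.0865315 , -0.05163979, -0.0017223 ,  0.04422537,
        0.05844132]), 'joint_efforts': array([ 3.90390442e-04, -3.70360601e+01, -2.81265932e+01,  6.97732181e-02,
        3.03227466e-02, -7.25481755e-05]), 'tool_pos': array([0.15542705, 0.55345841, 0.20526489]), 'eef_rot': array([-1.79978465e+02, -3.25213368e-03,  1.64311844e+02]), 'contact_force': array([-0.02777352, -0.85018459,  0.14007361]), 'ft_torque': array([-0.02446315,  0.02227061, -0.00108034]), 'finger_force': 0.0, 'width': 1.0012195839703637} 0.0188
```

Run:
```python
import cv2
im=cv2.imread("pics/top0.png")[130:390,130:480]; cv2.imwrite("pics/topc.png",cv2.resize(im,None,fx=2.25,fy=2.25,interpolation=cv2.INTER_CUBIC))
```

```text
(no output)
```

View pics/scene0.png

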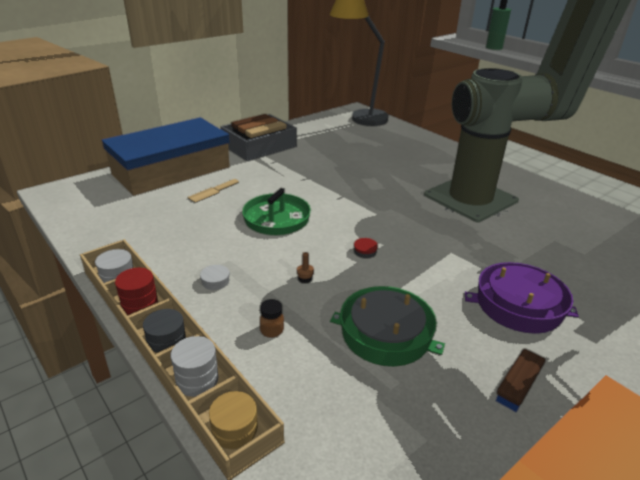

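View pics/topc.png

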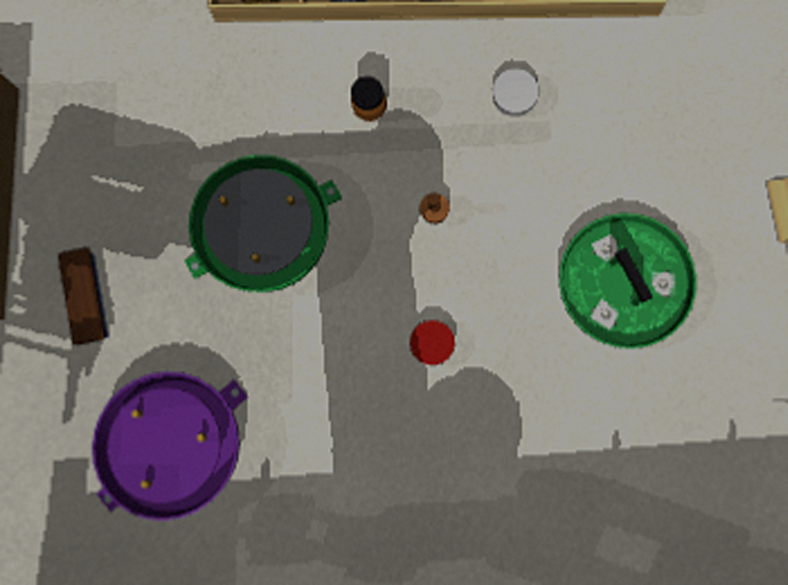

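The top crop shows three round items:
- Green caddy at crop (259,223), with a grey plate and brass studs at (222,200), (291,199) and (255,257).
- Purple look-alike at (167,445), not meant.
- Loose green tray with the black handle and white patches at (627,280). This is the tier, with holes at (603,247), (663,284) and (604,314).

The green drum with the grey plate fits the caddy description.

```bash
cat > h.py <<'E'
import numpy as np, cv2
from scipy.spatial.transform import Rotation as Ro
from workcell import ctrl
def ray(info,px):
    K=info['K'];u=np.array([(px[0]-K[0,2])/K[0,0],(px[1]-K[1,2])/K[1,1]])
    s=u.copy()
    for _ in range(10): s=u/(1+info['k1']*(s@s))
    return -info['R'].T@info['t'], info['R'].T@np.array([s[0],s[1],1])
def onz(info,px,z):
    o,d=ray(info,px); return o+d*(z-o[2])/d[2]
def fit3(P):
    "angle (mod 120) and centre of three points at 120 deg, 50 mm"
    P=np.array(P)[:,:2];c=P.mean(0);d=P-c
    a=np.degrees(np.arctan2(d[:,1],d[:,0]));m=np.degrees(np.angle(np.exp(3j*np.radians(a)).mean()))/3
    return c,m,a,np.hypot(*d.T)*1000
def tool(dx):
    "world shift -> tool axes, cm"
    return Ro.from_euler('xyz',ctrl.sense()['eef_rot'],degrees=True).inv().apply(dx)*100
E
python3 - <<'E'
from h import *
np.set_printoptions(precision=4,suppress=True)
i=ctrl.camera_info("top")
f=lambda p:(p[0]/2.25+130-.28,p[1]/2.25+130-.28)
print(fit3([onz(i,f(p),.07) for p in((222,200),(291,199),(255,257))]))
print(fit3([onz(i,f(p),.006) for p in((604,247),(663,284),(604,315))]))
print([onz(i,f(p),.073) for p in((622,252),(643,298))], onz(i,f((632,275)),.073))
w=ctrl.camera_info("wrist");R=Ro.from_euler('xyz',ctrl.sense()['eef_rot'],degrees=True)
print("cam in tool",R.inv().apply(-w['R'].T@w['t']-ctrl.sense()['tool_pos']), R.as_matrix().T@w['R'].T, w['K'],w['k1'])
E
```

```text
(array([0.5781, 0.2354]), np.float64(59.97671712854088), array([ 60.6564, -60.4656, 179.7394]), array([50.6595, 51.016 , 49.9741]))
(array([ 0.5009, -0.242 ]), np.float64(26.942511378688128), array([ 26.9604, -93.7724, 147.6395]), array([52.9124, 51.825 , 51.7961]))
[array([ 0.5289, -0.2296,  0.073 ]), array([ 0.4699, -0.2533,  0.073 ])] [ 0.4993 -0.2409  0.073 ]
cam in tool [ 0.0704 -0.0001 -0.1797] [[-0.0013 -0.9696 -0.2448]
 [ 1.     -0.0014  0.0003]
 [-0.0006 -0.2448  0.9696]] [[399.8144   0.     319.6818]
 [  0.     399.8144 242.2264]
 [  0.       0.       1.    ]] -0.07313479492648153
```

Run:
```python
from h import *
p=ctrl.sense()['tool_pos'];print(tool(np.array([.578,.235,.25])-p))
```

```text
[-49.29401973 -19.23475682  -4.46907957]
```

Request:
{"api": "arm_command", "payload": {
  "offset": [
    [-49.3,-19.2,-4.5],
    [-49.3,-19.2,-4.5],
    [-49.3,-19.2,-4.5],
    [-49.3,-19.2,-4.5],
    [-49.3,-19.2,-4.5],
    [-49.3,-19.2,-4.5],
    [-49.3,-19.2,-4.5],
    [-49.3,-19.2,-4.5],
    [-49.3,-19.2,-4.5],
    [-49.3,-19.2,-4.5],
    [-49.3,-19.2,-4.5],
    [-49.3,-19.2,-4.5],
    [-49.3,-19.2,-4.5],
    [-49.3,-19.2,-4.5],
    [-49.3,-19.2,-4.5],
    [-49.3,-19.2,-4.5],
    [-49.3,-19.2,-4.5],
    [-49.3,-19.2,-4.5],
    [-49.3,-19.2,-4.5],
    [-49.3,-19.2,-4.5]
  ],
  "delta_rot": [
    [0,0,104],
    [0,0,104],
    [0,0,104],
    [0,0,104],
    [0,0,104],
    [0,0,104],
    [0,0,104],
    [0,0,104],
    [0,0,104],
    [0,0,104],
    [0,0,104],
    [0,0,104],
    [0,0,104],
    [0,0,104],
    [0,0,104],
    [0,0,104],
    [0,0,104],
    [0,0,104],
    [0,0,104],
    [0,0,104]
  ],
  "grip": [0,0,0,0,0,0,0,0,0,0,0,0,0,0,0,0,0,0,0,0]
}}

```text
clock: 2.07
tool_pos: [0.5779, 0.2358, 0.2506]
eef_rot: [180.0, -0.0, 60.4]
contact_force: [-0.3, -0.6, -0.5]
width: 1.0
finger_force: 0.0
```

Run:
```python
from h import *
i=ctrl.camera_info("wrist");im=ctrl.camera("wrist");cv2.imwrite("pics/w1.png",im[:,:,::-1])
np.save("w1.npy",np.array([i],dtype=object),allow_pickle=True)
print(tool(np.array([.500,-.242,.25])-ctrl.sense()['tool_pos']))
```

```text
[-45.3946548   16.83798765   0.05485617]
```

View pics/w1.png

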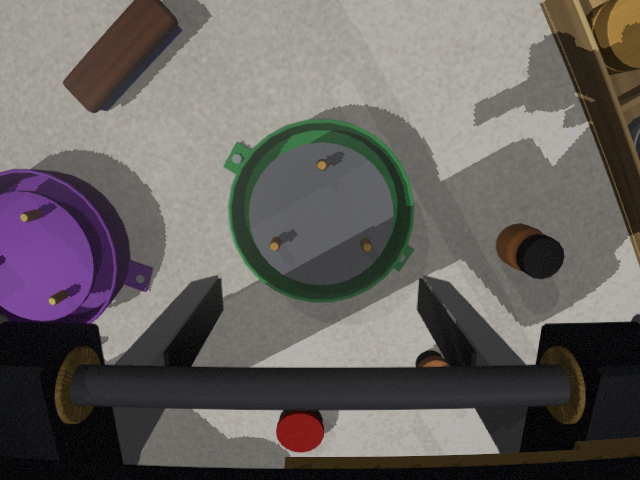

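The wrist picture shows the green caddy centred at (321,210), with stud tops near (322,165), (274,245) and (367,246). Next I measure these and go to the tier.

Run:
```python
from h import *
i=np.load("w1.npy",allow_pickle=True)[0];im=cv2.imread("pics/w1.png")
o=im[120:300,230:412]
cv2.imwrite("pics/w1c.png",np.hstack([cv2.resize(im[y-14:y+14,x-14:x+14],(260,260),interpolation=cv2.INTER_NEAREST) for x,y in((322,165),(275,244),(367,246))]))
hsv=cv2.cvtColor(im,cv2.COLOR_BGR2HSV)
m=((hsv[...,0]>8)&(hsv[...,0]<28)&(hsv[...,1]>90)&(hsv[...,2]>60)).astype('uint8')
m[:125]=0;m[295:]=0;m[:,:235]=0;m[:,410:]=0
n,l,s,c=cv2.connectedComponentsWithStats(m)
k=[j for j in range(1,n) if s[j,4]>20];print(s[k],c[k])
for z in(.07,.065):print(fit3([onz(i,c[j],z) for j in k]))
g=((hsv[...,0]>50)&(hsv[...,0]<85)&(hsv[...,1]>110)&(hsv[...,2]>40)).astype('uint8')
```

```text
[[317 160  10  11  84]
 [270 237  10  14  92]
 [362 238  10  14  87]] [[321.38095238 164.69047619]
 [274.34782609 244.48913043]
 [366.35632184 245.37931034]]
(array([0.57988112, 0.23703938]), np.float64(59.69922694773769), array([ 59.64541169, 179.52104575, -60.06877355]), array([49.09150397, 49.43788341, 49.35818237]))
(array([0.57941919, 0.23620367]), np.float64(59.69922694773768), array([ 59.64541169, 179.52104575, -60.06877355]), array([49.77278409, 50.1239705 , 50.04316339]))
```

View pics/w1c.png

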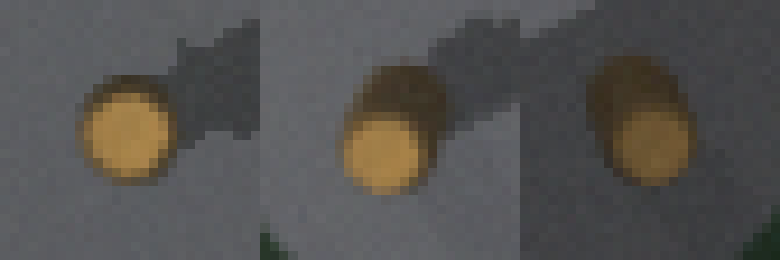

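Request:
{"api": "arm_command", "payload": {
  "offset": [
    [-45.4,16.8,0],
    [-45.4,16.8,0],
    [-45.4,16.8,0],
    [-45.4,16.8,0],
    [-45.4,16.8,0],
    [-45.4,16.8,0],
    [-45.4,16.8,0],
    [-45.4,16.8,0],
    [-45.4,16.8,0],
    [-45.4,16.8,0],
    [-45.4,16.8,0],
    [-45.4,16.8,0],
    [-45.4,16.8,0],
    [-45.4,16.8,0],
    [-45.4,16.8,0],
    [-45.4,16.8,0]
  ],
  "delta_rot": [
    [0,0,36],
    [0,0,36],
    [0,0,36],
    [0,0,36],
    [0,0,36],
    [0,0,36],
    [0,0,36],
    [0,0,36],
    [0,0,36],
    [0,0,36],
    [0,0,36],
    [0,0,36],
    [0,0,36],
    [0,0,36],
    [0,0,36],
    [0,0,36]
  ],
  "grip": [0,0,0,0,0,0,0,0,0,0,0,0,0,0,0,0]
}}

```text
clock: 3.45
tool_pos: [0.4996, -0.2408, 0.2505]
eef_rot: [-180.0, -0.0, 24.4]
contact_force: [-0.3, -0.3, -0.0]
width: 1.002
finger_force: 0.0
```

The enlarged crops show the stud top discs. In wrist pixels their centres are about (321.1,165.2), (273.9,246.0) and (366.8,247.2).

Run:
```python
from h import *
i=np.load("w1.npy",allow_pickle=True)[0]
print(fit3([onz(i,p,.07) for p in((321.1,165.2),(273.9,246),(366.8,247.2))]))
i=ctrl.camera_info("wrist");im=ctrl.camera("wrist");cv2.imwrite("pics/w2.png",im[:,:,::-1])
np.save("w2.npy",np.array([i],dtype=object),allow_pickle=True)
cv2.imwrite("pics/w2c.png",cv2.resize(im[100:340,170:470,::-1],None,fx=2.5,fy=2.5,interpolation=cv2.INTER_CUBIC))
```

```text
(array([0.57920708, 0.23602003]), np.float64(59.70433486352493), array([ 59.84928407, 179.54544874, -60.28172866]), array([49.8615336 , 49.88267378, 50.10096755]))
```

View pics/w2c.png

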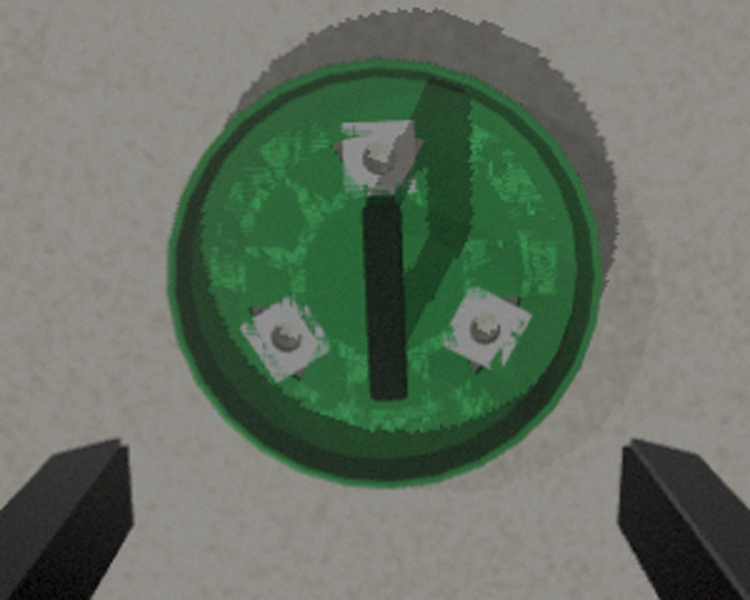

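The tier crop shows the handle bar from (382,198) to (389,398), with holes at (379,155), (287,337) and (485,328). It is the loose green tray.

Run:
```python
from h import *
i=np.load("w2.npy",allow_pickle=True)[0]
f=lambda p:(p[0]/2.5+170-.3,p[1]/2.5+100-.3)
r=fit3([onz(i,f(p),.006) for p in((379,156),(287,337),(485.5,328))]);print(r)
a,b=[onz(i,f(p),.073) for p in((381.5,197),(389,399))];print(a,b,(a+b)/2,np.degrees(np.arctan2(*(a-b)[1::-1])),np.linalg.norm(a-b))
print(ctrl.sense()['eef_rot'])
```

```text
(array([ 0.50116848, -0.24415038]), np.float64(26.889209493626822), array([ 26.75749985, 147.20756573, -93.29742637]), array([50.45884533, 50.17751173, 49.97608624]))
[ 0.53638    -0.22664615  0.073     ] [ 0.46950347 -0.26010275  0.073     ] [ 0.50294174 -0.24337445  0.073     ] 26.577614645070163 0.07477843914462447
[-1.79987464e+02 -1.26839264e-02  2.44416585e+01]
```

Request:
{"api": "arm_command", "payload": {
  "offset": [
    [0.1,0.36,4],
    [0.1,0.36,8],
    [0.1,0.36,12],
    [0.1,0.36,15],
    [0.1,0.36,17.5],
    [0.1,0.36,19],
    [0.1,0.36,20],
    [0.1,0.36,20.3],
    [0.1,0.36,20.3],
    [0.1,0.36,20.3],
    [0.1,0.36,20.3],
    [0.1,0.36,20.3],
    [0.1,0.36,20.3],
    [0.1,0.36,20.3],
    [0.1,0.36,20.3],
    [0.1,0.36,20.3],
    [0.1,0.36,20.3],
    [0.1,0.36,20.3],
    [0.1,0.36,20.3],
    [0.1,0.36,20.3]
  ],
  "delta_rot": [
    [0,0,-2.3],
    [0,0,-2.3],
    [0,0,-2.3],
    [0,0,-2.3],
    [0,0,-2.3],
    [0,0,-2.3],
    [0,0,-2.3],
    [0,0,-2.3],
    [0,0,-2.3],
    [0,0,-2.3],
    [0,0,-2.3],
    [0,0,-2.3],
    [0,0,-2.3],
    [0,0,-2.3],
    [0,0,-2.3],
    [0,0,-2.3],
    [0,0,-2.3],
    [0,0,-2.3],
    [0,0,-2.3],
    [0,0,-2.3]
  ],
  "grip": [0,0,0,0,0,0,0,0,0,100,160,200,255,255,255,255,255,255,255,255],
  "squeeze": 25
}}

```text
clock: 5.17
tool_pos: [0.5017, -0.245, 0.0474]
eef_rot: [-180.0, 0.0, 26.6]
contact_force: [0.8, -0.3, 0.3]
width: 0.257
finger_force: 0.0
```

Fingers are still closing.

Request:
{"api": "arm_command", "payload": {
  "offset": [
    [0,0,0],
    [0,0,0],
    [0,0,0],
    [0,0,0],
    [0,0,0],
    [0,0,0]
  ],
  "delta_rot": [
    [0,0,0],
    [0,0,0],
    [0,0,0],
    [0,0,0],
    [0,0,0],
    [0,0,0]
  ],
  "grip": [255,255,255,255,255,255]
}}

```text
clock: 5.67
tool_pos: [0.5015, -0.2448, 0.0474]
eef_rot: [-180.0, 0.0, 26.6]
contact_force: [0.3, 0.9, 1.6]
width: 0.149
finger_force: 25.0
```

Request:
{"api": "arm_command", "payload": {
  "offset": [
    [0,0,-1],
    [0,0,-3],
    [0,0,-6],
    [0,0,-9],
    [0,0,-12],
    [0,0,-14.5],
    [0,0,-16],
    [0,0,-17],
    [0,0,-17],
    [0,0,-17],
    [0,0,-17]
  ],
  "delta_rot": [
    [0,0,0],
    [0,0,0],
    [0,0,0],
    [0,0,0],
    [0,0,0],
    [0,0,0],
    [0,0,0],
    [0,0,0],
    [0,0,0],
    [0,0,0],
    [0,0,0]
  ],
  "grip": [255,255,255,255,255,255,255,255,255,255,255]
}}

```text
clock: 6.58
tool_pos: [0.5006, -0.2444, 0.2156]
eef_rot: [-179.8, 0.1, 26.6]
contact_force: [-0.7, 0.2, -3.6]
width: 0.148
finger_force: 25.0
```

Run:
```python
from h import *
i=ctrl.camera_info("wrist");im=ctrl.camera("wrist");cv2.imwrite("pics/w3.png",im[:,:,::-1])
np.save("w3.npy",np.array([i],dtype=object),allow_pickle=True)
s=ctrl.sense();print(s['eef_rot'],s['tool_pos'],s['width'],s['finger_force'],s['contact_force'],s['ft_torque'])
```

```text
[-1.79802293e+02  1.09676626e-01  2.66120961e+01] [ 0.50056263 -0.24429816  0.21531498] 0.14814250921434727 24.999337792396545 [ 0.00692638  0.48508022 -3.17057426] [-0.06649314  0.13908115 -0.03756445]
```

View pics/w3.png

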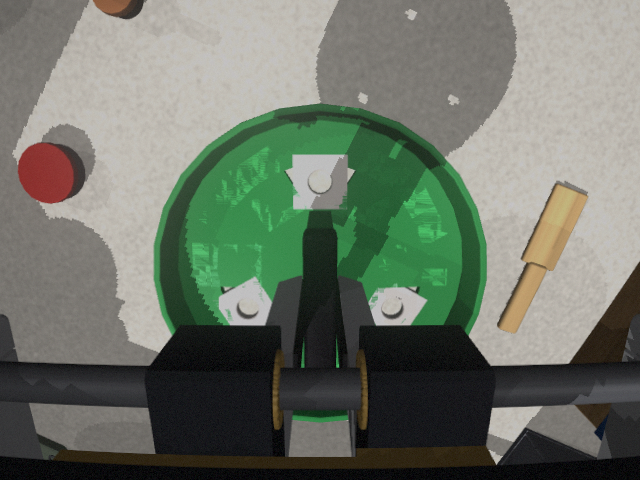

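The tier hangs level in the fingers. Its holes are at about (319,181), (249.5,307) and (391.5,307).

Run:
```python
from h import *
np.set_printoptions(precision=4,suppress=True)
i=np.load("w3.npy",allow_pickle=True)[0]
im=cv2.imread("pics/w3.png")
z=[cv2.resize(im[y-22:y+22,x-22:x+22],(260,260),interpolation=cv2.INTER_CUBIC) for x,y in((319,181),(249,306),(391,306))]
cv2.imwrite("pics/w3c.png",np.hstack(z))
for h in(.170,.1743):
    c,m,a,r=fit3([onz(i,p,h) for p in((319.3,181.5),(249.5,307),(391.5,307))])
    s=ctrl.sense();print(c,m,a,r,tool(np.r_[c,h]-s['tool_pos']))
p=s['tool_pos']; print(tool(np.array([.5792,.2360,.2156])-p))
```

```text
[ 0.4996 -0.2452] 26.83605583882243 [ 27.0533 147.0369 -93.582 ] [50.5404 49.9055 50.2384] [-0.1159  0.0508  4.5316]
[ 0.5009 -0.2446] 26.836055838822436 [ 27.0533 147.0369 -93.582 ] [49.5755 48.9527 49.2793] [0.0219 0.0505 4.1013]
[ 28.5454 -39.419    0.0529]
```

View pics/w3c.png

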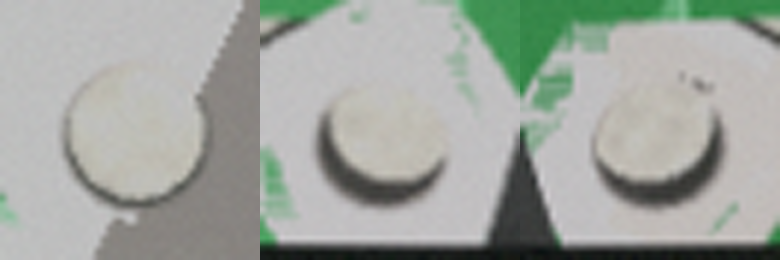

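Run:
```python
from h import *
np.set_printoptions(precision=4,suppress=True)
i=np.load("w3.npy",allow_pickle=True)[0]
s=ctrl.sense()
c,m,a,r=fit3([onz(i,p,.173) for p in((319.6,181.2),(247.7,308),(392,307.6))])
o=tool(np.r_[c,.173]-s['tool_pos']);print(c,m,a,r,o, m-s['eef_rot'][2])
R=Ro.from_euler('xyz',[180,0,59.7],degrees=True)
t=np.array([.5792,.2360])-R.apply(o/100)[:2];print(t,tool(np.r_[t,.2156]-s['tool_pos']))
```

```text
[ 0.5001 -0.2447] 26.70478181386279 [ 26.6193 146.8673 -93.3723] [50.3245 50.2079 50.0778] [-0.0491  0.0295  4.2315] 0.09268568827111778
[0.5792 0.2366] [ 28.5704 -39.4705   0.053 ]
```

Request:
{"api": "arm_command", "payload": {
  "offset": [
    [1.0,-1.4,0],
    [3.0,-4.1,0],
    [5.0,-6.9,0],
    [7.0,-9.7,0],
    [9.0,-12.4,0],
    [11.0,-15.2,0],
    [13.0,-18.0,0],
    [15.0,-20.7,0],
    [17.0,-23.5,0],
    [19.0,-26.2,0],
    [21.0,-29.0,0],
    [23.0,-31.8,0],
    [25.0,-34.5,0],
    [26.7,-36.9,0],
    [27.8,-38.4,0],
    [28.57,-39.47,0],
    [28.57,-39.47,0],
    [28.57,-39.47,0],
    [28.57,-39.47,0]
  ],
  "delta_rot": [
    [0,0,-1],
    [0,0,-2],
    [0,0,-3],
    [0,0,-4],
    [0,0,-5],
    [0,0,-6],
    [0,0,-7],
    [0,0,-8],
    [0,0,-9],
    [0,0,-10],
    [0,0,-11],
    [0,0,-12],
    [0,0,-13],
    [0,0,-14],
    [0,0,-15],
    [0,0,-17],
    [0,0,-17],
    [0,0,-17],
    [0,0,-17]
  ],
  "grip": [255,255,255,255,255,255,255,255,255,255,255,255,255,255,255,255,255,255,255]
}}

```text
clock: 8.22
tool_pos: [0.58, 0.2345, 0.2167]
eef_rot: [-180.0, 0.1, 43.5]
contact_force: [-0.1, -1.0, -1.8]
width: 0.145
finger_force: 25.0
```

Request:
{"api": "arm_command", "payload": {
  "offset": [
    [0,0,1],
    [0,0,3],
    [0,0,5],
    [0,0,7],
    [0,0,8],
    [0,0,8.5],
    [0,0,8.5],
    [0,0,8.5],
    [0,0,8.5],
    [0,0,8.5]
  ],
  "delta_rot": [
    [0,0,0],
    [0,0,0],
    [0,0,0],
    [0,0,0],
    [0,0,0],
    [0,0,0],
    [0,0,0],
    [0,0,0],
    [0,0,0],
    [0,0,0]
  ],
  "grip": [255,255,255,255,255,255,255,255,255,255]
}}

```text
clock: 9.05
tool_pos: [0.5815, 0.236, 0.1342]
eef_rot: [179.9, -0.2, 43.6]
contact_force: [0.8, -0.6, -2.1]
width: 0.148
finger_force: 25.0
```

Run:
```python
from h import *
np.set_printoptions(precision=4,suppress=True)
i=ctrl.camera_info("wrist");im=ctrl.camera("wrist");cv2.imwrite("pics/w4.png",im[:,:,::-1])
s=ctrl.sense();print(s['eef_rot'],s['tool_pos'],s['contact_force'],s['ft_torque'],tool(np.r_[.5792,.2366,s['tool_pos'][2]]-s['tool_pos']))
```

```text
[179.9212  -0.1372  43.6158] [0.5813 0.2361 0.134 ] [ 0.1881 -0.3618 -3.1646] [-0.0633  0.0578 -0.0166] [-0.1195 -0.1852 -0.0005]
```

View pics/w4.png

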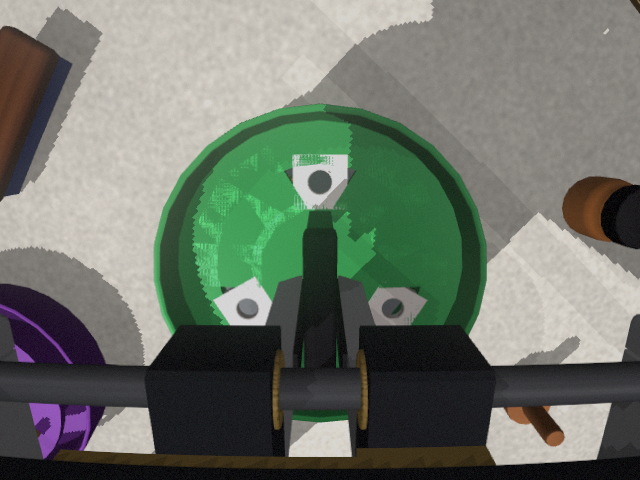

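The tier hangs level over the caddy with its holes at (320,182), (247,308) and (393,308), and no studs show in them yet. I correct the 2 mm sideways error and go down to touch.

Request:
{"api": "arm_command", "payload": {
  "offset": [
    [-0.12,-0.19,0.4],
    [-0.12,-0.19,0.8],
    [-0.12,-0.19,1.1],
    [-0.12,-0.19,1.3],
    [-0.12,-0.19,1.4],
    [-0.12,-0.19,1.5],
    [-0.12,-0.19,1.6],
    [-0.12,-0.19,1.65],
    [-0.12,-0.19,1.7],
    [-0.12,-0.19,1.7]
  ],
  "delta_rot": [
    [0,0,0],
    [0,0,0],
    [0,0,0],
    [0,0,0],
    [0,0,0],
    [0,0,0],
    [0,0,0],
    [0,0,0],
    [0,0,0],
    [0,0,0]
  ],
  "grip": [255,255,255,255,255,255,255,255,255,255]
}}

```text
clock: 9.93
tool_pos: [0.578, 0.2363, 0.1173]
eef_rot: [-180.0, 0.0, 43.6]
contact_force: [-5.4, -0.7, 6.8]
width: 0.142
finger_force: 25.0
```

Request:
{"api": "arm_command", "payload": {
  "offset": [
    [0,0,0],
    [0,0,0],
    [0,0,0]
  ],
  "delta_rot": [
    [0,0,0],
    [0,0,0],
    [0,0,0]
  ],
  "grip": [255,255,255]
}}

```text
clock: 10.18
tool_pos: [0.578, 0.2364, 0.1173]
eef_rot: [180.0, 0.0, 43.6]
contact_force: [-4.4, -1.2, 6.5]
width: 0.148
finger_force: 25.0
```

Request:
{"api": "arm_command", "payload": {
  "offset": [
    [0,0,0],
    [0,0,0],
    [0,0,0],
    [0,0,0],
    [0,0,0],
    [0,0,0],
    [0,0,0],
    [0,0,0],
    [0,0,0],
    [0,0,0]
  ],
  "delta_rot": [
    [0,0,-2],
    [0,0,-4],
    [0,0,-6],
    [0,0,-8],
    [0,0,-10],
    [0,0,-12],
    [0,0,-13],
    [0,0,-14],
    [0,0,-14],
    [0,0,-14]
  ],
  "grip": [255,255,255,255,255,255,255,255,255,255]
}}

```text
clock: 11.02
tool_pos: [0.5784, 0.2364, 0.1152]
eef_rot: [180.0, -0.0, 57.6]
contact_force: [1.4, 0.4, -1.5]
width: 0.148
finger_force: 25.0
```

Request:
{"api": "arm_command", "payload": {
  "offset": [
    [0,0,0],
    [0,0,0],
    [0,0,0],
    [0,0,0]
  ],
  "delta_rot": [
    [0,0,-1],
    [0,0,-2],
    [0,0,-2],
    [0,0,-2]
  ],
  "grip": [255,255,255,255]
}}

```text
clock: 11.35
tool_pos: [0.5777, 0.2362, 0.115]
eef_rot: [-180.0, 0.1, 59.6]
contact_force: [0.0, -0.2, -2.5]
width: 0.148
finger_force: 25.0
```

Run:
```python
from h import *
np.set_printoptions(precision=4,suppress=True)
i=ctrl.camera_info("wrist");im=ctrl.camera("wrist")
np.save("w5.npy",np.array([i],dtype=object),allow_pickle=True)
s=ctrl.sense();print(s['eef_rot'],s['tool_pos'],s['contact_force'],s['ft_torque'],tool(np.r_[.5792,.2366,s['tool_pos'][2]]-s['tool_pos']))
z=[cv2.resize(im[y-22:y+22,x-22:x+22,::-1],(260,260),interpolation=cv2.INTER_CUBIC) for x,y in((320,182),(247,304),(393,304))]
cv2.imwrite("pics/w5c.png",np.hstack(z))
```

```text
[-179.9573    0.0413   59.6015] [0.5777 0.2362 0.115 ] [-0.0577 -0.1992 -2.8495] [-0.0957  0.1047  0.0007] [ 0.1049  0.1083 -0.0002]
```

View pics/w5c.png

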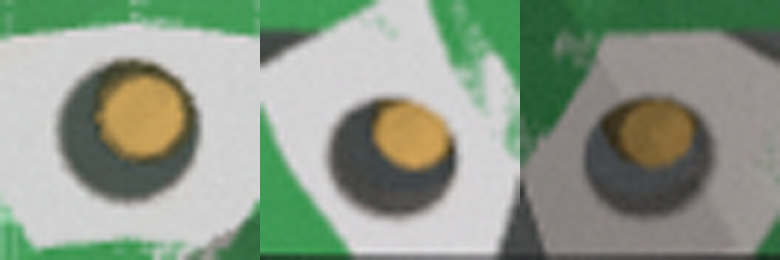

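All three brass studs show inside the holes, up and right of each hole's centre. The force is back to the tier's weight, so the holes are lined up. I now work out the remaining offset.

Run:
```python
from h import *
np.set_printoptions(precision=4,suppress=True)
i=np.load("w5.npy",allow_pickle=True)[0]
g=lambda o,c:(o[0]-22+c[0]/5.909-.4,o[1]-22+c[1]/5.909-.4)
O=((320,182),(247,304),(393,304))
h=fit3([onz(i,g(o,c),.074) for o,c in zip(O,((129,130),(132,156),(130,155)))])
t=fit3([onz(i,g(o,c),.070) for o,c in zip(O,((144,116),(152,134),(135,132)))])
print(h,t,tool(np.r_[t[0]-h[0],0]),t[1]-h[1])
```

```text
(array([0.5777, 0.2359]), np.float64(59.65211292775675), array([ 59.6713, 179.4769, -60.1919]), array([49.8374, 50.0739, 50.1028])) (array([0.5792, 0.2359]), np.float64(59.63577479051602), array([ 59.5726, 179.6215, -60.2867]), array([49.9558, 50.0728, 49.9774])) [ 0.081   0.1326 -0.0002] -0.016338137240730077
```

Request:
{"api": "arm_command", "payload": {
  "offset": [
    [0.08,0.13,0],
    [0.08,0.13,0.1],
    [0.08,0.13,0.3],
    [0.08,0.13,0.5],
    [0.08,0.13,0.7],
    [0.08,0.13,0.9],
    [0.08,0.13,1.0],
    [0.08,0.13,1.0]
  ],
  "delta_rot": [
    [0,0,0],
    [0,0,0],
    [0,0,0],
    [0,0,0],
    [0,0,0],
    [0,0,0],
    [0,0,0],
    [0,0,0]
  ],
  "grip": [255,255,255,255,255,255,255,255]
}}

```text
clock: 12.07
tool_pos: [0.5793, 0.2363, 0.1049]
eef_rot: [-180.0, 0.0, 59.6]
contact_force: [0.7, -0.2, -3.2]
width: 0.149
finger_force: 25.0
```

Request:
{"api": "arm_command", "payload": {
  "offset": [
    [0,0,0.2],
    [0,0,0.4],
    [0,0,0.55],
    [0,0,0.65],
    [0,0,0.7],
    [0,0,0.75],
    [0,0,0.75],
    [0,0,0.75]
  ],
  "delta_rot": [
    [0,0,0],
    [0,0,0],
    [0,0,0],
    [0,0,0],
    [0,0,0],
    [0,0,0],
    [0,0,0],
    [0,0,0]
  ],
  "grip": [255,255,255,255,255,255,255,255]
}}

```text
clock: 12.73
tool_pos: [0.5797, 0.2364, 0.098]
eef_rot: [180.0, -0.0, 59.6]
contact_force: [-0.8, -0.3, -2.1]
width: 0.146
finger_force: 25.0
```

Request:
{"api": "arm_command", "payload": {
  "offset": [
    [0,0,0.05],
    [0,0,0.1],
    [0,0,0.13],
    [0,0,0.16],
    [0,0,0.16],
    [0,0,0.16]
  ],
  "delta_rot": [
    [0,0,0],
    [0,0,0],
    [0,0,0],
    [0,0,0],
    [0,0,0],
    [0,0,0]
  ],
  "grip": [255,255,255,255,255,255]
}}

```text
clock: 13.23
tool_pos: [0.5799, 0.2364, 0.0974]
eef_rot: [180.0, -0.0, 59.6]
contact_force: [-2.4, -1.1, 4.9]
width: 0.145
finger_force: 25.0
```

It bottoms 19.9 mm below the stud-top contact, so it is home. Releasing and retreating.

Request:
{"api": "arm_command", "payload": {
  "offset": [
    [0,0,-0.05],
    [0,0,-0.05],
    [0,0,-0.05],
    [0,0,-0.05],
    [0,0,-0.05],
    [0,0,-0.05],
    [0,0,-0.05],
    [0,0,-0.05],
    [0,0,-0.05],
    [0,0,-0.05]
  ],
  "delta_rot": [
    [0,0,0],
    [0,0,0],
    [0,0,0],
    [0,0,0],
    [0,0,0],
    [0,0,0],
    [0,0,0],
    [0,0,0],
    [0,0,0],
    [0,0,0]
  ],
  "grip": [120,100,100,100,100,100,100,100,100,100]
}}

```text
clock: 14.07
tool_pos: [0.5797, 0.2364, 0.0968]
eef_rot: [-180.0, -0.0, 59.6]
contact_force: [-0.4, -1.5, 0.4]
width: 0.609
finger_force: 0.0
```

Request:
{"api": "arm_command", "payload": {
  "offset": [
    [0,0,-0.5],
    [0,0,-2],
    [0,0,-4],
    [0,0,-7],
    [0,0,-10],
    [0,0,-13],
    [0,0,-15],
    [0,0,-15],
    [0,0,-15]
  ],
  "delta_rot": [
    [0,0,0],
    [0,0,0],
    [0,0,0],
    [0,0,0],
    [0,0,0],
    [0,0,0],
    [0,0,0],
    [0,0,0],
    [0,0,0]
  ],
  "grip": [100,60,0,0,0,0,0,0,0]
}}

```text
clock: 14.82
tool_pos: [0.5806, 0.2366, 0.2488]
eef_rot: [179.8, -0.2, 59.6]
contact_force: [0.2, 0.4, -1.0]
width: 0.998
finger_force: 0.0
```

Run:
```python
from h import *
im=ctrl.camera("wrist");sc=ctrl.camera("scene")
a=im[60:360,150:490,::-1];b=cv2.resize(sc[240:400,300:480,::-1],(337,300),interpolation=cv2.INTER_CUBIC)
cv2.imwrite("pics/w6.png",np.hstack([a,b]));print(ctrl.sense()['contact_force'],ctrl.sense()['width'])
```

```text
[-0.31751569  0.09622423 -0.55207992] 1.002893018178949
```

View pics/w6.png

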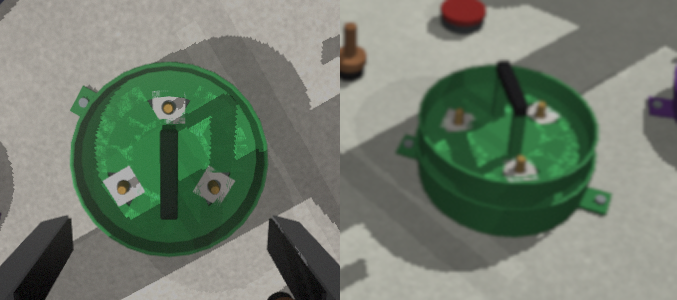

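The tier lies level on the caddy, and all three studs stand up through its holes at (168,107), (122,187) and (214,187) in the left half. The gripper is clear.

```bash
python3 -c "
from workcell import ctrl
print(ctrl.sign_off())"
```

```text
the job is handed in; nothing more can be done
None
```

The green tier is fully home on the lower caddy with all three studs through its holes, released, and handed in at about 15 s with contact forces under about 10 N; sign-off returned no verdict.

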